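Aim the bench lamp at the specimen dish

ROBOT

A 6-joint arm with a two-finger parallel gripper is mounted at the origin on the work surface. World frame = base frame: x ahead of the robot, y to its left, z up, the work surface at z = 0. Lengths are in m, angles in rad, forces in N, time in s.
With the tool pointing down it reaches from about 0.4 to 0.825 m from the base axis. Payload 7 kg.
Tool frame: the origin (TCP) lies at the very end of the fingers, on their centre line; the grasp point (between the pads) lies 19 mm behind it (hold_point_z is the distance from the TCP to the grasp point, in m); z points along the fingers, y is the direction in which the jaws open and shut (so a half turn about z gives the same grasp; the last joint's range is limited). The gripper opens to 88 mm and grips with 3 to 60 N. Pads are 19 mm wide; open, the fingers measure 130 mm over their backs; the gripper's body (78 mm by 193 mm) begins 47 mm behind the grasp point.
Start: joints at [-0.871, 0.359, 0.012, 0, -1.224, -0.288], TCP at [0.27, -0.619, 0.227] pointing down, gripper open.
Joint ranges: [-3.07, 3.07], [-1.43, 2.12], [-1.02, 1.25], [-3.03, 1.67], [-3.05, -0], [-3.03, 3.03]. Speed limits (rad/s): [2.39, 2.39, 3.01, 3.14, 3.14, 3.14].

INTERFACE

Orientations are given as [roll, pitch, yaw] about the fixed x, y, z axes, in that order (R = Rz(yaw) Ry(pitch) Rx(roll)).
In Python, from workcell import state, get_image, job_done, silhouettes, hold_point_z gives the robot as it stands.
- The arm moves only by the tool move_arm, never from a script. Its argument "deltas" is a list that holds one entry, the list of rows, each a list of 7 numbers: the shift along the world's x, y, z in m, then the turn, a rotation vector about the world's x, y, z in degrees, then the gripper command: -1 is shut, 1 is fully open, values between are in proportion. A call has 1 to 12 rows; each row is the pose to reach, as a shift and turn from the pose commanded when the call began; what a row does not reach only later rows make up. A row lasts 1/10 s, in which the tool goes at most 50 mm and 8.59 degrees, less where a joint would pass 70% of its speed; a pose out of reach is approached as far as the arm can. A call with a gripper value outside its range is refused whole. The fingers move at their own pace and stop on an object; "grip_force" is the grip in N (left out, the last holds). Time passes only in rows, so rows that repeat a pose let the fingers close. It gives the time, the measured TCP pose, the force and the opening at its end, in the units of the state.
- state(): the state, without advancing time (a new reading comes with each control period).
- get_image(name): name is "side" or "top"; returns a dict with "pixels" (420x560x3 uint8, blue, green, red), "vfov" (degrees; the focal length in pixels is half the picture's height over the tangent of half this angle, whatever the lens; pixels are square), "cx", "cy" (the principal point, pixels), "world_to_cam" (4x4, takes a point from world to camera coordinates). Camera axes: x right, y down, z forward; pixel columns grow to the right and rows downward; lengths in m; the calibration is good to about 2 mm. A picture is of the moment at which its call begins. There is no depth.
- job_done(): hands the job in, once; it reports no verdict.
Trained networks look in the newest picture that a camera, given by its name, has taken for a name from the list of things; names that differ only in an ending like _2 or _b are one class to them, and where a whole thing is asked for, a point or a joint stands for the part that bears it (a point fixed in the world has none). Each returns a list of dicts, best first, with "score" (0 to 1); they miss things now and then, are a little off and sometimes report something else, mostly with a low value. They report only what shows in the picture. A call takes as long as a camera call. They do not tell look-alikes from the thing itself.
- silhouettes(query, camera): "mask" (420x560 bool, what is visible of it) and "point" ([row, column] in pixels, amid what is visible of it).
The state is a dict: "time_s": time; "joint_pos": joint angles; "dq": joint speeds; "joint_torque": joint torques, N m; "eef_pos": TCP position; "tcp_rot": TCP orientation; "ft_force": force on the tool from outside, world axes, zero at the start; "moment": the same for the moment, N m; "opening": opening from 0.0 (shut) to 1.0 (fully open).
Only numpy, scipy, OpenCV 4.12 (cv2) and the standard library are available. Lean on these libraries where they do the work, as an engineer would, in place of code of your own. Each camera call takes 0.05 s, during which the arm holds its last target.

TASK

Swivel and tilt the bench spot lamp so that its barrel points straight at the middle of the Petri dish with the snail shell, and let go of it. Leave the dish and the other things on the bench where they stand.

Things in the scene. Friction and masses are not known exactly. Their poses are not given: they have to be found in the camera images.
- lamp_swivel (a joint): Swivel of the bench spot lamp's fork about the upright axis of its round foot, rad, range -2.3 to 2.3; grows anticlockwise seen from above. Stiff (0.14 N m of friction): it stays where it is left.
- lamp_tilt (a joint): Tilt of the lamp head about the level pin through the fork's two arms, rad, range -0.2 to 1.05; 0 = beam level, grows as the beam points further down (and the ball at the rear goes up). Stiff (0.14 N m of friction): it stays where it is left.
- lamp_stand: White round foot (116 mm across) and post of the lamp, fixed to the bench. Origin: centre of the foot's underside, on the swivel axis. Its -x axis is the way the beam points at swivel 0.
- lamp_pivot (a point): Point where the swivel axis (upright) and the tilt axis (level) cross, on the barrel's centre line, 180 mm above the bench. The fork's arms, 88 mm over all (104 mm with the pin's black caps), stand either side of it and reach 13 mm above it.
- lamp_front (a point): Centre of the lens at the front of the lamp head, 66 mm ahead of the pivot; its -x axis is the beam direction (the barrel's centre line, away from the ball). The head is a white barrel 48 mm across with a black lens ring 58 mm across and dark cooling fins 56 mm across, which end 45 mm behind the pivot.
- lamp_ball (a point): Centre of the black ball handle, 30 mm across, at the rear end of the lamp head, on the barrel's centre line 105 mm behind the pivot, on a steel stem 10 mm thick. The line from ball to pivot to lens is the beam.
- petri_dish: Low open glass Petri dish, 92 mm across, 16 mm high, with white paper and a brown snail shell in it, standing loose on the bench 0.12 to 0.27 m from the lamp's axis, left or right of the lamp. Origin: centre of its underside, z up.
- beaker: Empty glass beaker, 68 mm across, 90 mm high, loose, on the other side of the lamp. Origin: centre of its underside.
- slide_box: White slide box, 90 x 170 x 26 mm (31 mm with the glass slides standing in it), loose. Origin: centre of its underside.
- tube_rack: Wooden rack 60 x 170 mm, 79 mm high, with three capped test tubes up to 129 mm high, loose. Origin: centre of its underside.
There are look-alikes about, which are no part of the job. Of the things shaped like the lamp_stand, the white one is meant.

How it is judged:
By the outcome, as a careful person would: the job done as asked, in the order asked, and still so for the second after the job is handed in, with the robot touching nothing.
It also fails if it takes over 42 s, if anything falls off the work surface, if the arm or the gripper's body presses on something with over 40 N, if the wrist force passes 120 N, or if a joint passes its speed limit or range.

## Working session

There is one attempt and no reset: what is moved stays moved. The work goes in short steps, Python scripts to look and compute and a tool call to move; the robot and the scene stay as the last step left them, time stands still between calls to the robot, and variables do not carry over. Pictures are saved under pics/ and viewed, and the job is handed in when it is done.

Besides the shell and the picture viewer there is one more tool, called after "Call:" as a command line: name --argument value ..., lists and objects as JSON in quotes. move_arm: Moves the arm, as the interface text tells. Its arguments: {"type":"object","properties":{"deltas":{"type":"array","items":{"type":"array","items":{"type":"array","items":{"type":"number"}}}},"grip_force":{"type":"number"}},"required":["deltas"]}

```bash
ls; mkdir -p pics; python3 - <<'E'
from workcell import *
import cv2,pickle
s=state();print(s)
for n in("side","top"):
    d=get_image(n);cv2.imwrite(f"pics/{n}0.png",d["pixels"]);print(n,d["vfov"],d["cx"],d["cy"],d["world_to_cam"])
    pickle.dump(d,open(f"{n}0.pkl","wb"))
    for q in["lamp_stand","lamp_ball","lamp_front","petri_dish","beaker","slide_box","tube_rack"]:
        for r in silhouettes(q,n): print(n,q,round(r["score"],2),r["point"],r["mask"].sum())
print(state()["time_s"])
E
```

```text
pics
{'time_s': 0.0, 'joint_pos': array([-8.70920054e-01,  3.59373987e-01,  1.10741398e-02, -3.66543595e-04,
       -1.22409271e+00, -2.88082480e-01]), 'dq': array([ 0.00024255, -0.00021304, -0.00114842, -0.00079974, -0.00057595,
        0.00188515]), 'joint_torque': array([-1.62929398e-03, -5.82717812e+01,  2.93046552e+01,  6.99687481e+00,
        6.84214581e-03, -1.89465595e-04]), 'eef_pos': array([ 0.26994919, -0.6181423 ,  0.22563472]), 'tcp_rot': array([ 3.13996430e+00, -1.23180191e-04, -2.72992359e+00]), 'ft_force': array([-0.3104878 , -0.59618987,  0.89810721]), 'moment': array([ 0.02164809, -0.048199  , -0.00435142]), 'opening': 1.0017361982292539}
side 43.012411652721156 272.780999639441 218.14753383499624 [[-0.84636432 -0.53232955  0.01710831  0.40645638]
 [-0.34156466  0.51785539 -0.78432096  0.30775481]
 [ 0.40865759 -0.66966487 -0.62011929  1.28874478]
 [ 0.          0.          0.          1.        ]]
side lamp_stand 0.71 [341.9, 249.0] 3969
side lamp_stand 0.66 [158.5, 367.1] 121
side lamp_stand 0.59 [229.2, 281.8] 2543
side lamp_ball 0.8 [316.4, 250.4] 1663
side lamp
[... 692 characters left out ...]
p_stand 0.81 [194.2, 383.9] 2842
top lamp_stand 0.68 [215.5, 266.5] 2036
top lamp_stand 0.64 [291.6, 422.8] 3248
top lamp_stand 0.56 [272.5, 108.9] 3285
top lamp_stand 0.26 [218.3, 188.4] 677
top lamp_ball 0.95 [211.3, 263.2] 1494
top lamp_ball 0.95 [298.4, 430.1] 1714
top lamp_ball 0.66 [184.7, 394.7] 1578
top lamp_ball 0.65 [275.8, 95.8] 1677
top lamp_front 0.86 [213.1, 263.0] 1582
top lamp_front 0.8 [298.1, 429.1] 1619
top lamp_front 0.66 [190.0, 392.7] 1583
top lamp_front 0.58 [271.4, 93.5] 1525
top petri_dish 0.74 [257.6, 325.6] 1012
top beaker 0.81 [217.2, 188.6] 758
top slide_box 0.69 [131.3, 157.7] 2367
top slide_box 0.37 [122.8, 323.7] 2154
top tube_rack 0.57 [121.6, 321.5] 2028
0.8
```

View pics/side0.png

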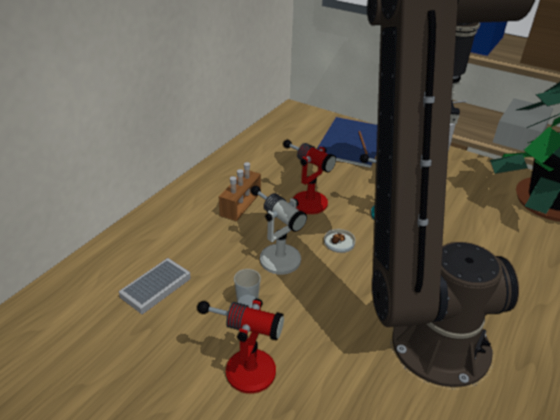

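View pics/top0.png

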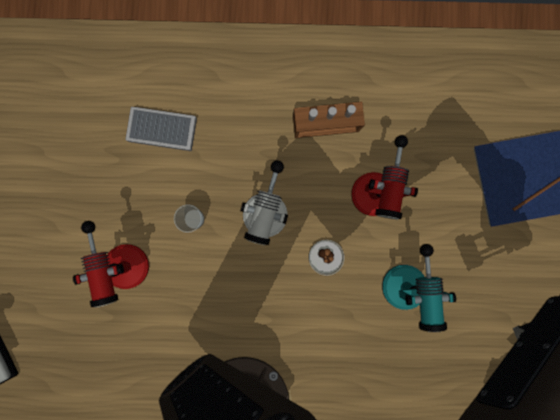

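The top picture shows four lamps: white at (265,215), red at (385,192), red at (110,270) and teal at (420,295). The white one is the target. The dish is at (326,257), the beaker at (188,218), the rack at (330,118) and the slide box at (161,128). I'll check the choice in a close crop.

```bash
python3 - <<'E'
import cv2,pickle
a=pickle.load(open("top0.pkl","rb"))["pixels"][140:290,220:360]
b=pickle.load(open("side0.pkl","rb"))["pixels"][160:290,230:370]
cv2.imwrite("pics/ctop.png",cv2.resize(a,None,fx=5,fy=4*1.25,interpolation=2)[:,:][::1,::1][:750])
f=lambda i:cv2.resize(i,None,fx=4,fy=4,interpolation=2)
cv2.imwrite("pics/ctop.png",f(a));cv2.imwrite("pics/cside.png",f(b))
E
```

```text
(no output)
```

View pics/ctop.png

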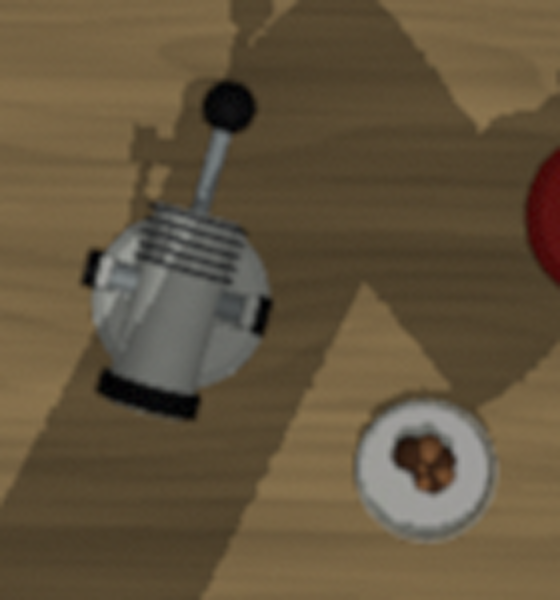

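View pics/cside.png

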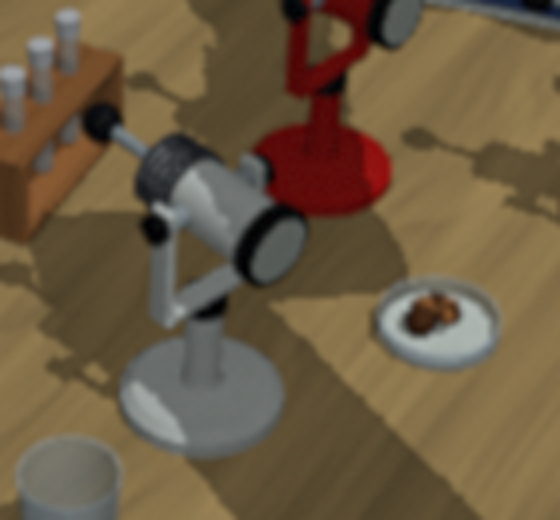

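```bash
cat > h.py <<'E'
import numpy as np,pickle
from scipy.optimize import least_squares
C={n:pickle.load(open(f"{n}0.pkl","rb")) for n in("side","top")}
def proj(n,p):
    d=C[n];q=d["world_to_cam"]@np.r_[p,1];f=210/np.tan(np.radians(d["vfov"])/2)
    return np.array([d["cx"]+f*q[0]/q[2],d["cy"]+f*q[1]/q[2]])
def ray(n,uv,z):
    d=C[n];f=210/np.tan(np.radians(d["vfov"])/2);M=d["world_to_cam"];R=M[:3,:3];c=-R.T@M[:3,3]
    v=R.T@np.array([(uv[0]-d["cx"])/f,(uv[1]-d["cy"])/f,1]);return c+v*(z-c[2])/v[2]
def bdir(a,t): return np.array([np.cos(a)*np.cos(t),np.sin(a)*np.cos(t),-np.sin(t)])
# a = world azimuth of beam, t tilt down
def tri(A,B):
    r=least_squares(lambda p:np.r_[proj("top",p)-A,proj("side",p)-B],[.5,0,.1]);return r.x,r.fun
E
python3 - <<'E'
from h import *
k=lambda x,y,ox,oy:np.array([(x+.5)/4-.5+ox,(y+.5)/4-.5+oy])
T=lambda x,y:k(x,y,220,140);S=lambda x,y:k(x,y,230,160)
print("ball tri",tri(T(228,107),S(102,123)))
print("foot top",ray("top",T(181,298),.012),"side",ray("side",S(202,390),.014))
print("dish",ray("top",T(426,467),.012),ray("side",S(438,322),.010),tri(T(426,467),S(438,322)))
print("caps mid",ray("top",T(177,292),.18))
cl,cr=ray("top",T(93,269),.18),ray("top",T(261,316),.18);print("capdist",np.linalg.norm(cl-cr),cl,cr)
def res(v):
    x,y,a,t=v;p=np.array([x,y,.18]);d=bdir(a,t)
    return np.r_[proj("top",p-.105*d)-T(228,107),proj("side",p-.105*d)-S(102,123),proj("side",p+.066*d)-S(275,248),
     proj("top",p)-T(177,292)]
r=least_squares(res,[.5,0,3.1,.3]);x,y,a,t=r.x;print(r.x,np.degrees(r.x[2:]),r.fun.round(1))
p=np.array([x,y,.18]);print("ball",p-.105*bdir(a,t))
for q,n in(((188.4,218.3),"beaker"),((321.5,121.6),"rack"),((157.7,131.3),"slide")):print(n,ray("top",q,.05 if n!="slide" else .02))
E
```

```text
ball tri (array([ 0.5851168 , -0.07097296,  0.18755223]), array([-0.07665371, -0.14619469,  0.20527832,  0.02895   ]))
foot top [ 0.48467449 -0.04580026  0.012     ] side [ 0.48254423 -0.0421886   0.014     ]
dish [ 0.37861824 -0.2063122   0.012     ] [ 0.37768266 -0.20469427  0.01      ] (array([ 0.37841752, -0.20680623,  0.00814135]), array([-0.01538662, -0.02971786,  0.03838817, -0.00174113]))
caps mid [ 0.48342078 -0.04528552  0.18      ]
capdist 0.09554516423875306 [0.49510697 0.00097639 0.18      ] [ 0.47119483 -0.09152813  0.18      ]
[ 0.4847608  -0.0448139   2.88000159  0.04814434] [165.01193593   2.75846759] [ 0.4 -0.4  0.1  0.5  0.8  0.7 -0.2 -0.6]
ball [ 0.58607115 -0.0719373   0.1850532 ]
beaker [0.46943199 0.14463874 0.05      ]
rack [ 0.72089621 -0.18480746  0.05      ]
slide [0.69395049 0.23669269 0.02      ]
```

Call:
move_arm --deltas '[[[0,0,0.05,0,0,-8,1],[0,0,0.1,0,0,-16,1],[0.01,0.02,0.14,0,0,-24,1],[0.035,0.06,0.14,0,0,-32,1],[0.06,0.1,0.14,0,0,-38.6,1],[0.085,0.145,0.14,0,0,-38.6,1],[0.11,0.19,0.14,0,0,-38.6,1],[0.135,0.233,0.14,0,0,-38.6,1],[0.16,0.277,0.14,0,0,-38.6,1],[0.185,0.32,0.14,0,0,-38.6,1],[0.21,0.364,0.14,0,0,-38.6,1],[0.235,0.407,0.14,0,0,-38.6,1]]]' --grip_force 20

```text
time_s: 2.0
eef_pos: [0.504, -0.2125, 0.3671]
tcp_rot: [3.141, 0.001, 2.88]
ft_force: [0.1, -1.0, 0.0]
opening: 1.002
```

Call:
move_arm --deltas '[[[0.025,0.042,0,0,0,0,1],[0.05,0.085,0,0,0,0,1],[0.07,0.12,0,0,0,0,1],[0.0805,0.1405,0,0,0,0,1],[0.0805,0.1405,-0.05,0,0,0,1],[0.0805,0.1405,-0.1,0,0,0,1],[0.0805,0.1405,-0.12,0,0,0,1],[0.0805,0.1405,-0.12,0,0,0,1],[0.0805,0.1405,-0.12,0,0,0,1]]]'

```text
time_s: 2.9
eef_pos: [0.5845, -0.0742, 0.2476]
tcp_rot: [-3.141, 0.001, 2.88]
ft_force: [1.0, 0.0, 0.4]
opening: 0.997
```

```bash
python3 - <<'E'
from workcell import *
import cv2,numpy as np
print(state()["eef_pos"])
f=lambda i:cv2.resize(i,None,fx=3,fy=3,interpolation=2)
a=get_image("top")["pixels"][120:290,180:360];b=get_image("side")["pixels"][90:260,200:380]
cv2.imwrite("pics/t1.png",cv2.resize(np.hstack([a,b]),None,fx=2.2,fy=2.2,interpolation=2))
E
```

```text
[ 0.58454922 -0.07418725  0.24763864]
```

View pics/t1.png

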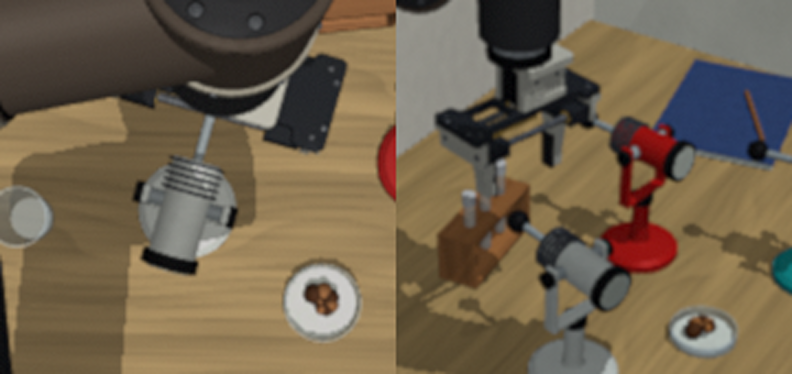

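Call:
move_arm --deltas '[[[0.001,0.002,-0.03,0,0,0,1],[0.001,0.002,-0.055,0,0,0,1],[0.001,0.002,-0.08,0,0,0,1],[0.001,0.002,-0.08,0,0,0,1],[0.001,0.002,-0.08,0,0,0,0.3],[0.001,0.002,-0.08,0,0,0,0.0],[0.001,0.002,-0.08,0,0,0,-0.5],[0.001,0.002,-0.08,0,0,0,-1],[0.001,0.002,-0.08,0,0,0,-1],[0.001,0.002,-0.08,0,0,0,-1],[0.001,0.002,-0.08,0,0,0,-1],[0.001,0.002,-0.08,0,0,0,-1]]]'

```text
time_s: 4.2
eef_pos: [0.585, -0.0719, 0.1666]
tcp_rot: [3.141, 0.0, 2.88]
ft_force: [0.4, 0.9, 0.5]
opening: 0.331
```

```bash
python3 - <<'E'
from workcell import *
import cv2,numpy as np
s=state();print(s["eef_pos"],s["opening"],s["ft_force"])
a=get_image("top")["pixels"][120:290,180:360];b=get_image("side")["pixels"][90:260,200:380]
cv2.imwrite("pics/t2.png",cv2.resize(np.hstack([a,b]),None,fx=2.2,fy=2.2,interpolation=2))
E
```

```text
[ 0.58502314 -0.07189752  0.16655125] 0.3312003431817295 [0.4128598  0.8506599  0.50573669]
```

View pics/t2.png

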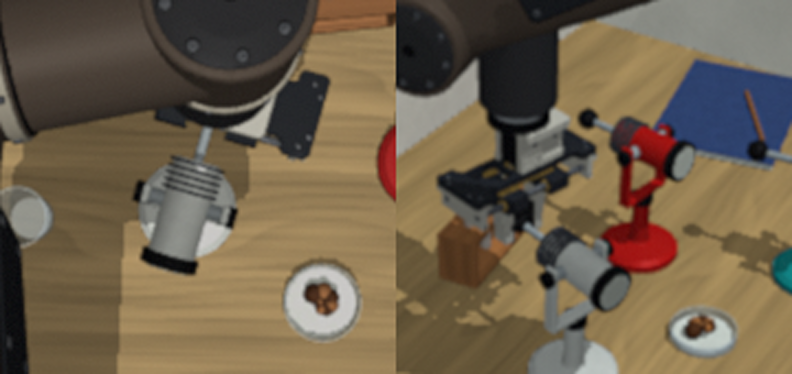

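```bash
python3 - <<'E'
import numpy as np
P=np.array([.4843,-.045,.18]);D=np.array([.378,-.206,.006])
d=D-P;d/=np.linalg.norm(d);b=P-.105*d
f1=np.degrees(np.arctan2(-d[1],-d[0]));t1=np.degrees(np.arcsin(-d[2]));print(d,b,f1,t1)
B=lambda f,t:P+.105*np.array([np.cos(np.radians(t))*np.cos(np.radians(f)),np.cos(np.radians(t))*np.sin(np.radians(f)),np.sin(np.radians(t))])
s=np.r_[.585,-.072,.1855];c=s-B(-15,3)
print(c)
N=24
for i in range(1,N+1):
    u=i/N;e=c*(1-u)
    x=B(-15+(f1+15)*u,3+(t1-3)*u)+e-s
    print(i,x.round(4),round((f1+15)*u,1))
    if i==12:pass
E
```

```text
[-0.40915892 -0.61970448 -0.66974273] [0.52726169 0.02006897 0.25032299] 56.56527425178459 42.04721196126727
[-5.83216144e-04  1.38755973e-04  4.72459449e-06]
1 [0.0011 0.0053 0.003 ] 3.0
2 [0.0018 0.0107 0.0059] 6.0
3 [0.0022 0.0162 0.0089] 8.9
4 [0.0022 0.0216 0.0118] 11.9
5 [0.0019 0.0269 0.0148] 14.9
6 [0.0011 0.0323 0.0177] 17.9
7 [0.0001 0.0375 0.0206] 20.9
8 [-0.0014  0.0426  0.0235] 23.9
9 [-0.0031  0.0476  0.0263] 26.8
10 [-0.0052  0.0524  0.0292] 29.8
11 [-0.0076  0.0571  0.032 ] 32.8
12 [-0.0103  0.0615  0.0347] 35.8
13 [-0.0133  0.0657  0.0375] 38.8
14 [-0.0165  0.0696  0.0402] 41.7
15 [-0.02    0.0733  0.0428] 44.7
16 [-0.0236  0.0767  0.0455] 47.7
17 [-0.0275  0.0797  0.048 ] 50.7
18 [-0.0315  0.0825  0.0506] 53.7
19 [-0.0357  0.0849  0.0531] 56.7
20 [-0.04    0.0871  0.0555] 59.6
21 [-0.0444  0.0888  0.0579] 62.6
22 [-0.0488  0.0903  0.0603] 65.6
23 [-0.0533  0.0913  0.0626] 68.6
24 [-0.0577  0.0921  0.0648] 71.6
```

Call:
move_arm --deltas '[[[0.0011,0.0053,0.003,0,0,3,-1],[0.0018,0.0107,0.0059,0,0,6,-1],[0.0022,0.0162,0.0089,0,0,9,-1],[0.0022,0.0216,0.0118,0,0,12,-1],[0.0019,0.0269,0.0148,0,0,15,-1],[0.0011,0.0323,0.0177,0,0,18,-1],[0.0001,0.0375,0.0206,0,0,21,-1],[-0.0014,0.0426,0.0235,0,0,24,-1],[-0.0031,0.0476,0.0263,0,0,27,-1],[-0.0052,0.0524,0.0292,0,0,30,-1],[-0.0076,0.0571,0.032,0,0,33,-1],[-0.0103,0.0615,0.0347,0,0,35.8,-1]]]'

```text
time_s: 5.5
eef_pos: [0.5743, -0.0107, 0.2009]
tcp_rot: [-3.141, -0.001, -2.777]
ft_force: [1.9, -1.5, -2.1]
opening: 0.325
```

```bash
python3 - <<'E'
from workcell import *
import cv2,numpy as np
s=state();print(s["eef_pos"],s["opening"],s["ft_force"],s["moment"],s["joint_pos"])
a=get_image("top")["pixels"][120:290,180:360];b=get_image("side")["pixels"][90:260,200:380]
cv2.imwrite("pics/t3.png",cv2.resize(np.hstack([a,b]),None,fx=2.2,fy=2.2,interpolation=2))
E
```

```text
[ 0.574289   -0.01071991  0.20092341] 0.3252662503814263 [ 1.86903208 -1.52429076 -2.05500237] [-0.726994   -0.25956228  0.04470464] [ 3.22002818e-01  2.13294868e-01 -2.51635260e-01  3.32789999e-04
 -1.10688781e+00 -1.52808160e+00]
```

View pics/t3.png

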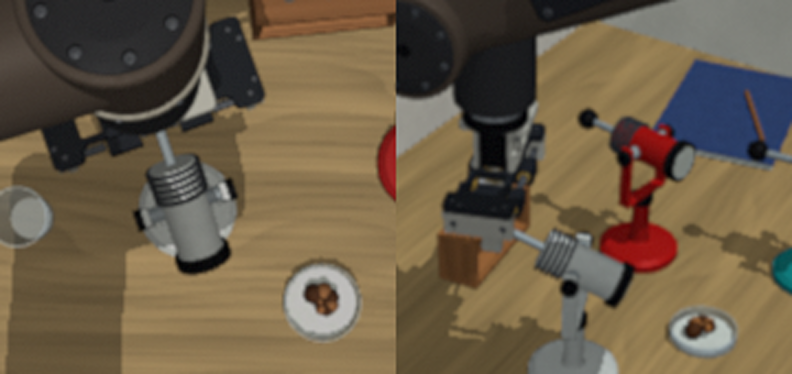

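The lamp follows the gripper: the lens at (203,255) in the crop has swung towards the dish and the head is tilting down. I'll do the second half now.

Call:
move_arm --deltas '[[[-0.003,0.0042,0.0028,0,0,3,-1],[-0.0062,0.0081,0.0055,0,0,6,-1],[-0.0097,0.0118,0.0081,0,0,9,-1],[-0.0133,0.0152,0.0108,0,0,12,-1],[-0.0172,0.0182,0.0133,0,0,15,-1],[-0.0212,0.021,0.0159,0,0,18,-1],[-0.0254,0.0234,0.0184,0,0,21,-1],[-0.0297,0.0256,0.0208,0,0,24,-1],[-0.0341,0.0273,0.0232,0,0,27,-1],[-0.0385,0.0288,0.0256,0,0,30,-1],[-0.043,0.0298,0.0279,0,0,33,-1],[-0.0474,0.0306,0.0301,0,0,35.8,-1]]]'

```text
time_s: 6.8
eef_pos: [0.5272, 0.0199, 0.231]
tcp_rot: [3.142, -0.0, -2.154]
ft_force: [1.4, -1.7, -2.9]
opening: 0.327
```

```bash
python3 - <<'E'
from workcell import *
import cv2,numpy as np,pickle
for n in("top","side"): pickle.dump(get_image(n),open(n+"4.pkl","wb"))
s=state();print(s["eef_pos"],s["tcp_rot"],s["opening"],s["ft_force"],s["moment"])
L=lambda n:pickle.load(open(n+"4.pkl","rb"))["pixels"]
a=L("top")[170:290,220:360];b=L("side")[160:290,230:370]
cv2.imwrite("pics/t4.png",cv2.resize(a,None,fx=4,fy=4,interpolation=2))
cv2.imwrite("pics/s4.png",cv2.resize(b,None,fx=4,fy=4,interpolation=2))
E
```

```text
[0.52681735 0.01983399 0.23132677] [ 3.14138214e+00 -3.37377789e-04 -2.15432442e+00] 0.3240060164547948 [ 0.13494079 -1.85120944 -0.09914973] [-0.38489393  0.36964915  0.09545345]
```

View pics/t4.png

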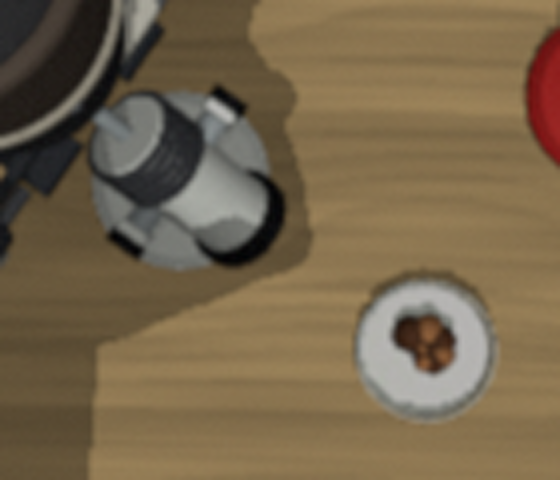

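View pics/s4.png

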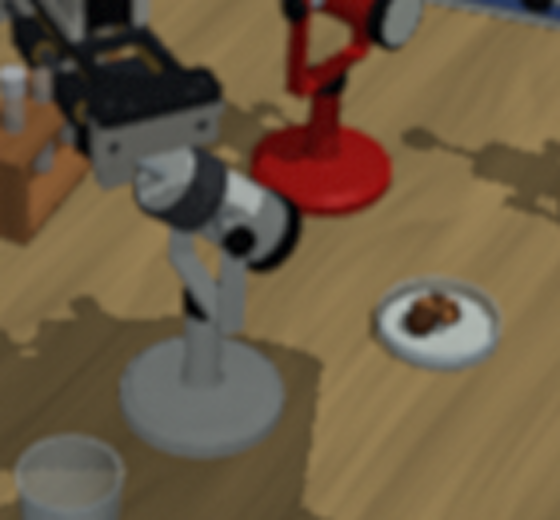

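Call:
move_arm --deltas '[[[0,0,0,0,0,0,-0.3],[0,0,0,0,0,0,0.2],[0,0,0,0,0,0,0.6],[0,0,0,0,0,0,0.6],[0,0,0,0,0,0,0.6],[0,0,0.02,0,0,0,0.6],[0,0,0.05,0,0,0,0.6],[0,0,0.09,0,0,0,0.6],[0.03,0.04,0.1,0,0,0,0.6],[0.06,0.08,0.1,0,0,0,0.6],[0.09,0.12,0.1,0,0,0,0.6],[0.12,0.16,0.1,0,0,0,0.6]]]'

```text
time_s: 8.1
eef_pos: [0.6477, 0.1809, 0.3317]
tcp_rot: [-3.141, 0.001, -2.154]
ft_force: [0.3, -0.4, 1.3]
opening: 0.796
```

```bash
python3 - <<'E'
from workcell import *
import cv2,numpy as np,pickle
for n in("top","side"):
    pickle.dump(get_image(n),open(n+"4.pkl","wb"))
s=state();print(s["eef_pos"],s["tcp_rot"],s["opening"],s["ft_force"],s["time_s"])
L=lambda n:pickle.load(open(n+"4.pkl","rb"))["pixels"]
a=L("top")[160:290,220:360];b=L("side")[160:290,230:370]
cv2.imwrite("pics/t5.png",cv2.resize(a,None,fx=4,fy=4,interpolation=2))
cv2.imwrite("pics/s5.png",cv2.resize(b,None,fx=4,fy=4,interpolation=2))
E
```

```text
[0.64882874 0.18367013 0.32757715] [ 3.13949059 -0.0033438  -2.15151149] 0.8003732444586925 [-0.99624946  0.069054   -0.63314235] 8.2
```

View pics/t5.png

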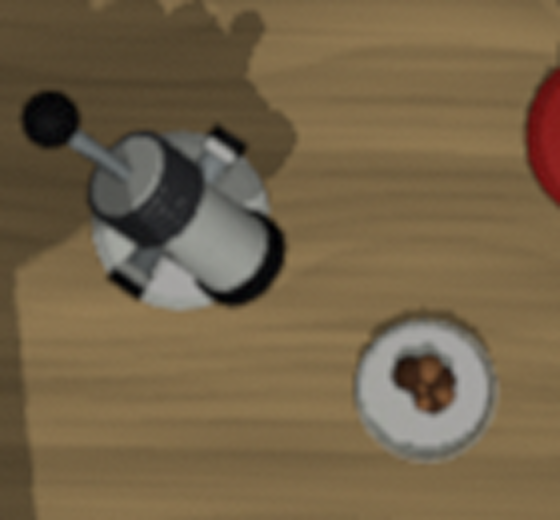

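View pics/s5.png

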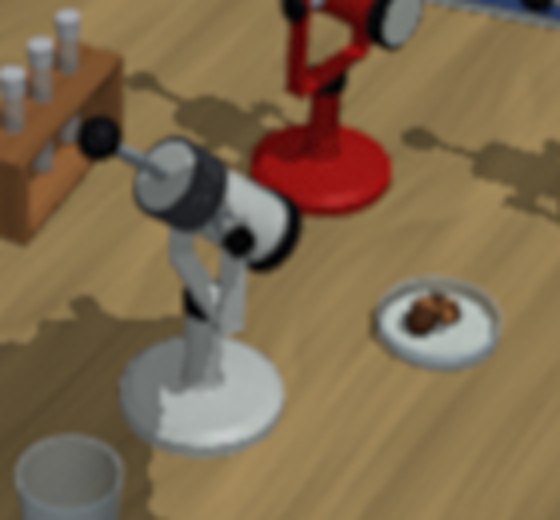

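```bash
python3 - <<'E'
from h import *
k=lambda x,y,ox,oy:np.array([(x+.5)/4-.5+ox,(y+.5)/4-.5+oy])
T=lambda x,y:k(x,y,220,160);T0=lambda x,y:k(x,y,220,140);S=lambda x,y:k(x,y,230,160)
b=tri(T(50,119),S(99,138));print("ball",b)
D=tri(T(426,386),S(438,322))[0];print("dish",D)
print("capmid",ray("top",T(176,212.5),.18))
def res(v):
    x,y,a,t,a0,t0=v;p=np.array([x,y,.18]);d=bdir(a,t);e=bdir(a0,t0)
    return np.r_[proj("top",p-.105*d)-T(50,119),proj("side",p-.105*d)-S(99,138),proj("top",p)-T(176,212),
     proj("top",p-.105*e)-T0(228,107),proj("side",p-.105*e)-S(102,123)]
r=least_squares(res,[.484,-.045,4.1,.7,2.9,.05]);print(r.x,np.degrees(r.x[2:]),r.fun.round(1))
for P in (np.r_[r.x[:2],.18],np.array([.4843,-.045,.18])):
  for d in (bdir(*r.x[2:4]),(P-b[0])/np.linalg.norm(P-b[0])):
    h=P+d*(P[2]-.006)/-d[2]; w=np.r_[D[:2],.006]-P;w/=np.linalg.norm(w)
    print("hits z=6mm at",h,"vs",D[:2],"angle err",np.degrees(np.arccos(d@w)), "len",np.linalg.norm(P-b[0]))
E
```

```text
ball (array([0.52724421, 0.01907428, 0.25201162]), array([-0.07306057, -0.13933691,  0.19348623,  0.02738917]))
dish [ 0.3788227  -0.20695939  0.00782048]
capmid [ 0.48313606 -0.0447437   0.18      ]
[ 0.48367291 -0.0445468   4.10988194  0.74818853  2.88699698  0.07274887] [235.47888958  42.86804487 165.41274245   4.16820348] [ 0.1 -0.1  0.2  0.2 -0.1 -0.1 -0.1 -0.1  0.2  0. ]
hits z=6mm at [ 0.37743983 -0.19899495  0.006     ] vs [ 0.3788227  -0.20695939] angle err 1.5169682605634223 len 0.10550721553106832
hits z=6mm at [ 0.37839259 -0.19827294  0.006     ] vs [ 0.3788227  -0.20695939] angle err 1.5583909321375027 len 0.10550721553106832
hits z=6mm at [ 0.37806692 -0.19944815  0.006     ] vs [ 0.3788227  -0.20695939] angle err 1.3789237040364628 len 0.10552436124447255
hits z=6mm at [ 0.3805349  -0.19982119  0.006     ] vs [ 0.3788227  -0.20695939] angle err 1.1777623180617782 len 0.10552436124447255
```

The first check puts the beam about 1.3° off, landing roughly 7 mm short. I'll overlay the lamp model at the fitted and the wanted angles to confirm this before correcting.

```bash
cat > ov.py <<'E'
from h import *
import cv2,sys
def draw(P,a,t,out,sfx="4",D=(.3785,-.2068)):
    P=np.array(P);a,t=np.radians([a,t]);d=bdir(a,t);u=np.array([-np.sin(a),np.cos(a),0]);w=np.cross(d,u)
    ims=[]
    for n,(ox,oy) in(("top",(225,170)),("side",(240,175))):
        im=pickle.load(open(n+sfx+".pkl","rb"))["pixels"][oy:oy+100,ox:ox+125];K=6 if 0 else 6
        im=cv2.resize(im,None,fx=K,fy=K,interpolation=cv2.INTER_CUBIC)
        pt=lambda p:tuple(int(v) for v in((proj(n,p)-[ox,oy]+.5)*K))
        th=np.linspace(0,6.3,60)
        for s,rr,c in((.066,.029,(0,255,0)),(-.045,.028,(0,255,0))):
            cv2.polylines(im,[np.array([pt(P+s*d+rr*(np.cos(q)*u+np.sin(q)*w)) for q in th])],False,c,1)
        for sg in(1,-1): cv2.polylines(im,[np.array([pt(P+sg*.052*u+.009*(np.cos(q)*d+np.sin(q)*w)) for q in th])],False,(255,255,0),1)
        b=P-.105*d;cam=np.linalg.inv(C[n]["world_to_cam"])[:3,3];v=b-cam;v/=np.linalg.norm(v);e1=np.cross(v,[1,.3,0.2]);e1/=np.linalg.norm(e1);e2=np.cross(v,e1)
        cv2.polylines(im,[np.array([pt(b+.015*(np.cos(q)*e1+np.sin(q)*e2)) for q in th])],False,(0,0,255),1)
        cv2.line(im,pt(b),pt(P+d*(.18-.006)/-d[2]),(0,0,255),1)
        for z,rr in((.016,.046),):cv2.polylines(im,[np.array([pt((D[0]+rr*np.cos(q),D[1]+rr*np.sin(q),z)) for q in th])],False,(0,255,0),1)
        cv2.imwrite(f"pics/{out}_{n}.png",im)
E
python3 -c "
from ov import *
draw((.4840,-.0448,.18),235.5,42.8,'o1')"
```

```text
(no output)
```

View pics/o1_top.png

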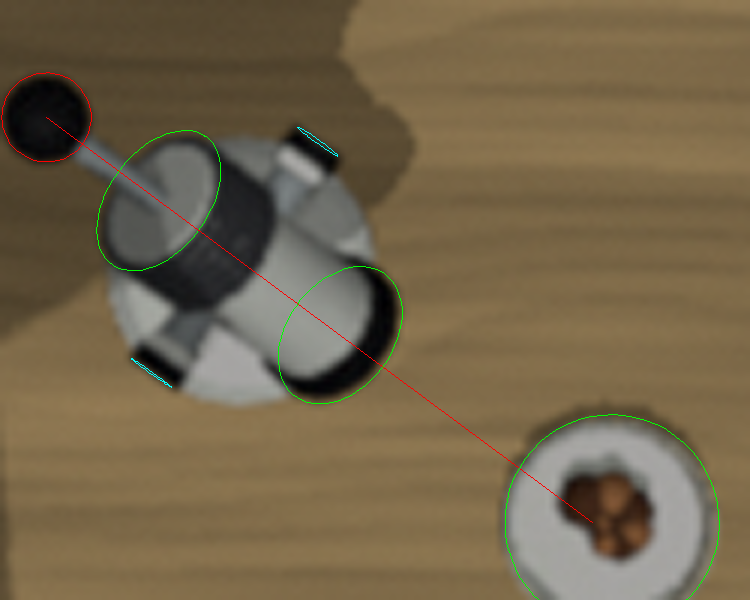

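View pics/o1_side.png

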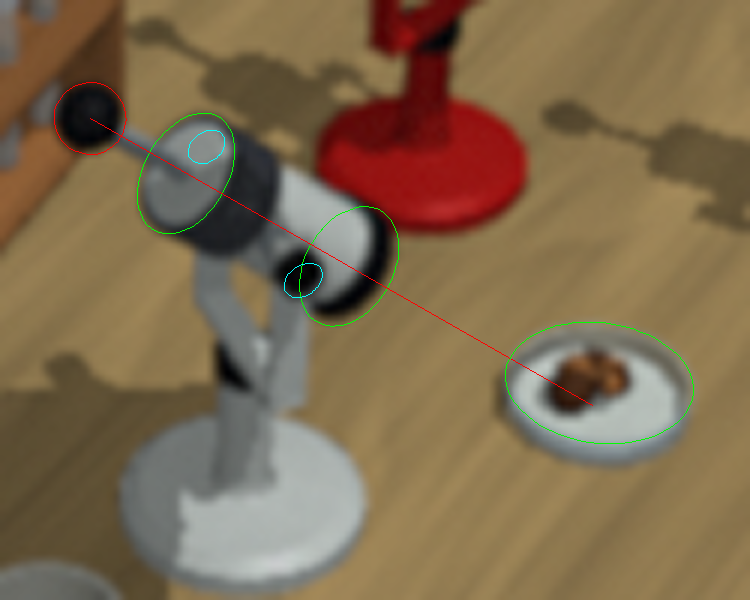

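```bash
python3 - <<'E'
from h import *
import cv2
ims=[]
for n,(ox,oy),sfx in(("top",(235,170),"4"),("side",(250,235),"4")):
    K=8;im=pickle.load(open(n+sfx+".pkl","rb"))["pixels"][oy:oy+70,ox:ox+62]
    im=cv2.resize(im,None,fx=K*.8,fy=K*.8,interpolation=cv2.INTER_CUBIC);K=im.shape[0]/70
    im=np.clip(im*1.5,0,255).astype(np.uint8)
    for z,c in((0,(0,0,255)),(.012,(0,255,0))):
        pts=np.array([((proj(n,(.484+.058*np.cos(q),-.0448+.058*np.sin(q),z))-[ox,oy]+.5)*K).astype(int) for q in np.linspace(0,6.3,90)])
        cv2.polylines(im,[pts],False,c,1)
    ims.append(im)
cv2.imwrite("pics/foot.png",np.hstack(ims))
E
```

```text
(no output)
```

View pics/foot.png

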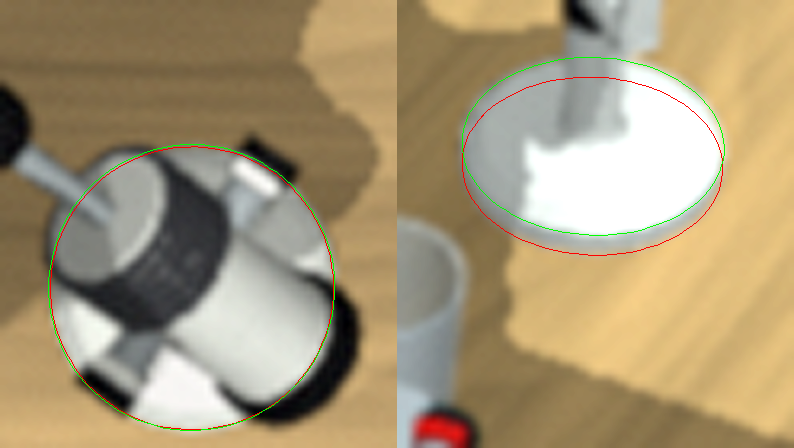

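The foot circle at (0.484, −0.045) fits both views very well. That leaves about 1° of error: the swivel is about 1° short and the tilt about 0.5° too steep. There is plenty of time, so I'll regrasp and nudge the ball about 1.5 mm.

Call:
move_arm --deltas '[[[-0.03,-0.04,0,0,0,0,0.6],[-0.06,-0.08,0,0,0,0,0.6],[-0.09,-0.12,0,0,0,0,0.6],[-0.12,-0.16,0,0,0,0,0.6],[-0.12,-0.16,-0.02,0,0,0,0.6],[-0.12,-0.16,-0.05,0,0,0,0.6],[-0.12,-0.16,-0.08,0,0,0,0.6],[-0.12,-0.16,-0.1,0,0,0,0.6],[-0.12,-0.16,-0.1,0,0,0,0.6],[-0.12,-0.16,-0.1,0,0,0,0],[-0.12,-0.16,-0.1,0,0,0,-1],[-0.12,-0.16,-0.1,0,0,0,-1]]]'

```text
time_s: 9.4
eef_pos: [0.5274, 0.0196, 0.2327]
tcp_rot: [-3.14, 0.002, -2.154]
ft_force: [0.1, 0.6, 0.5]
opening: 0.591
```

Call:
move_arm --deltas '[[[0,0,0,0,0,0,-1],[0,0,0,0,0,0,-1],[0,0,0,0,0,0,-1],[-0.0004,0.0007,-0.0006,0,0,0.5,-1],[-0.0008,0.0014,-0.0012,0,0,1,-1],[-0.0008,0.0014,-0.0012,0,0,1,-1],[-0.0008,0.0014,-0.0012,0,0,1,-1],[-0.0008,0.0014,-0.0012,0,0,1,-1]]]'

```text
time_s: 10.2
eef_pos: [0.5263, 0.0209, 0.2304]
tcp_rot: [-3.141, 0.001, -2.136]
ft_force: [1.4, 1.2, 2.8]
opening: 0.325
```

Call:
move_arm --deltas '[[[0,0,0,0,0,0,-0.3],[0,0,0,0,0,0,0.2],[0,0,0,0,0,0,0.6],[0,0,0,0,0,0,0.6],[0,0,0,0,0,0,0.6],[0,0,0.02,0,0,0,0.6],[0,0,0.05,0,0,0,0.6],[0,0,0.09,0,0,0,0.6],[0.03,0.04,0.1,0,0,0,0.6],[0.06,0.08,0.1,0,0,0,0.6],[0.09,0.12,0.1,0,0,0,0.6],[0.12,0.16,0.1,0,0,0,0.6]]]'

```text
time_s: 11.4
eef_pos: [0.6462, 0.1814, 0.3304]
tcp_rot: [-3.141, 0.0, -2.137]
ft_force: [0.4, -0.5, 0.8]
opening: 0.797
```

```bash
python3 - <<'E'
from workcell import *
import pickle,cv2
for n in("top","side"):
    d=get_image(n);pickle.dump(d,open(n+"6.pkl","wb"));cv2.imwrite(f"pics/{n}6.png",d["pixels"])
print(state()["time_s"])
from ov import *
draw((.484,-.0448,.18),237.0,42.2,'o6',"6")
# ball centroid by darkness
for sfx in("4","6"):
  c=[]
  for n,(x0,y0) in(("top",(232,189)),("side",(254.5,194.5))):
    g=cv2.cvtColor(pickle.load(open(n+sfx+".pkl","rb"))["pixels"],cv2.COLOR_BGR2GRAY)
    m=np.zeros_like(g);cv2.circle(m,(int(x0),int(y0)),9,1,-1);m=((g<32)&(m>0)).astype(np.uint8)
    k,l,st,ce=cv2.connectedComponentsWithStats(m);i=1+np.argmax(st[1:,4]);c.append(ce[i]);
  b,_=tri(c[0],c[1]);P=np.array([.484,-.0448,.18]);v=b-P;w=P-np.r_[.3787,-.2068,.006]
  print(sfx,c,b,"az",np.degrees(np.arctan2(v[1],v[0])),"tilt",np.degrees(np.arctan2(v[2],np.hypot(v[0],v[1]))),"want",np.degrees(np.arctan2(w[1],w[0])),np.degrees(np.arctan2(w[2],np.hypot(w[0],w[1]))),np.linalg.norm(v))
E
```

```text
11.5
4 [array([232.09933775, 189.34437086]), array([254.34117647, 193.85882353])] [0.52727105 0.01907377 0.25281089] az 55.88446577636723 tilt 43.34232545631911 want 56.97613244420336 42.004635482354125 0.10608330942453502
6 [array([231.42      , 189.58666667]), array([254.07692308, 194.6025641 ])] [0.52692633 0.02058651 0.2515436 ] az 56.715049764139415 tilt 42.448170943336834 want 56.97613244420336 42.004635482354125 0.10600260378848528
```

View pics/o6_top.png

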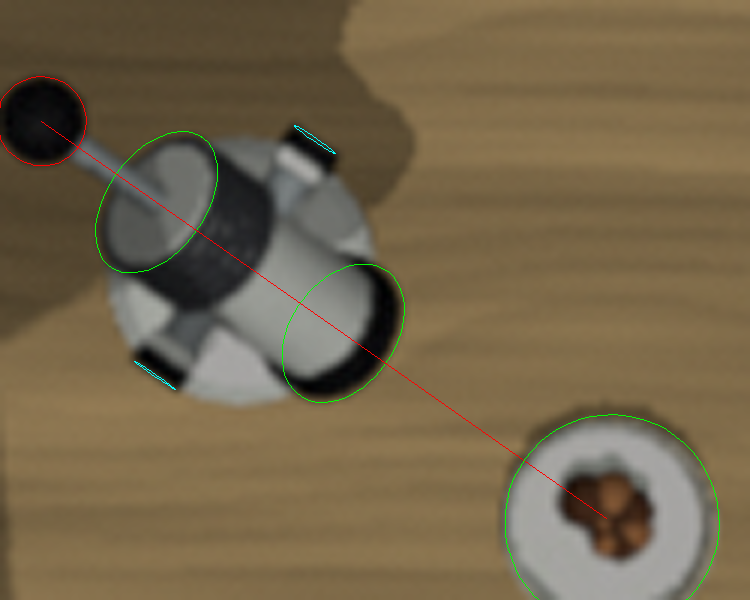

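View pics/o6_side.png

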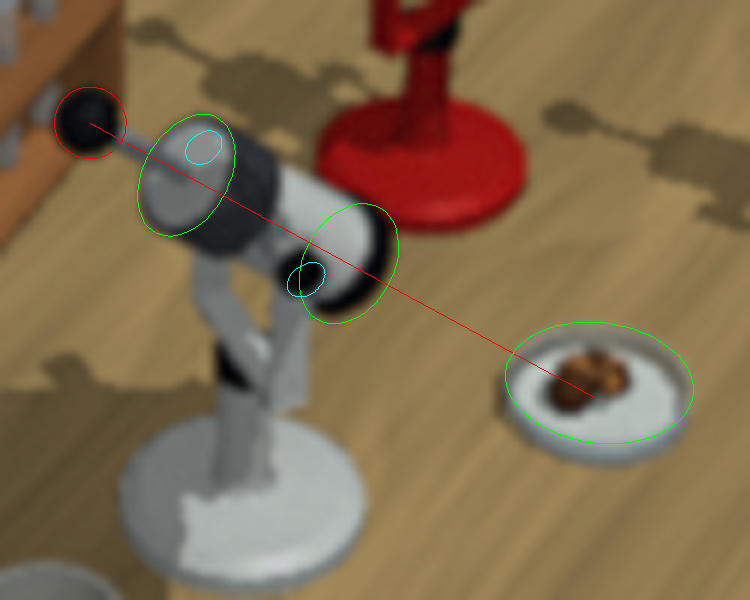

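View pics/side6.png

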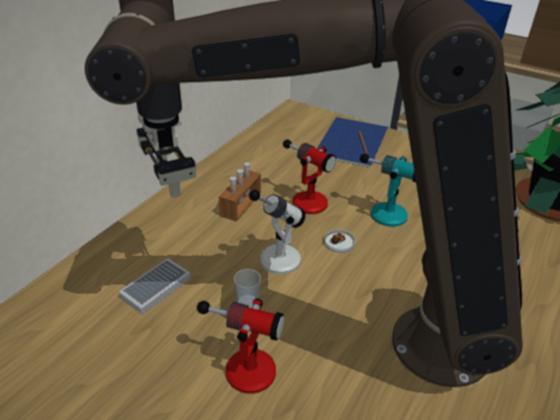

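The side view shows the gripper clear at (170,170), the white lamp pointing at the dish at (339,240), and everything else where it was. The fitted beam line meets the dish's middle in both views.

```bash
python3 -c "
from workcell import *
print(job_done())"
```

```text
the job is handed in; nothing more can be done
None
```

The white lamp's barrel now points at the middle of the Petri dish to within about half a degree by my last measurement, and I handed the job in at 11.5 s of the 42 s.

I gripped the ball from above, swung the lamp about 72° anticlockwise and tilted it about 39° further down, then let go. The first camera check showed it about 1° off, so I regrasped the ball, nudged it about 1.5 mm and released it again.

- **Aim:** the final pictures give a beam direction of 56.7° against 57.0° wanted, and a tilt of 42.4° against 42.0° wanted. The cameras themselves are only good to about 2 mm, which is roughly 1° here. That makes the nudge itself no bigger than what they can resolve.
- **Disagreement:** before the nudge, the arm's own position reading put the aim about half a degree closer to the target than the pictures did. I went by the pictures.
- **Other things:** the dish and the other objects look where they started. I measured the dish's position again only before the nudge, when it was unchanged to within 1 mm. The gripper is open, well clear of the lamp and touching nothing.

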